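Find the full canister on the counter balance

ROBOT

A 7-joint arm with a two-finger parallel gripper is mounted at the origin on the work surface. World frame = base frame: x ahead of the robot, y to its left, z up, the work surface at z = 0. Lengths are in mm, angles in rad, forces in N, time in s.
With the tool pointing down it reaches from about 400 to 875 mm from the base axis. Payload 4.4 kg.
Tool frame: the origin (TCP) lies where the fingers leave the gripper's body, on its centre line; the fingertips stand 73 mm ahead of it and the grasp point (between the pads) lies 54 mm ahead of it; z points along the fingers, y is the line along which they close (so a half turn about z gives the same grasp; the last joint's range is limited). The gripper opens to 85 mm and grips with 20 to 120 N. Pads are 22 mm wide; open, the fingers measure 114 mm over their backs; the gripper's body (76 mm by 85 mm) begins 54 mm behind the grasp point. The pads swing forward as they close: fully open they stand 13 mm farther back than shut.
Start: joints at [-0.066, 0.628, 0.038, 1.517, -0.027, 0.996, -0.02], TCP at [650.013, 0.024, 303.913] pointing down, gripper open.
Joint ranges: [-3.06, 3.06], [-0.37, 2.12], [-1.25, 1.32], [0.18, 2.47], [-1.1, 4.24], [0.23, 1.98], [-2.94, 2.94]. Speed limits (rad/s): [2.57, 2.57, 3.14, 3.14, 3.14, 3.14, 3.14].

INTERFACE

Orientations are given as [roll, pitch, yaw] about the fixed x, y, z axes, in that order (R = Rz(yaw) Ry(pitch) Rx(roll)).
In Python, from cell import ctrl gives the robot as it stands.
- The arm moves only by the tool send_rows, never from a script. Its argument "rows" is a list that holds one entry, the list of rows, each a list of 6 numbers: the shift along the tool's x, y, z in cm, then the turn, a rotation vector about the tool's x, y, z in rad. In form: [[[tx, ty, tz, wx, wy, wz], ...]]. A call has 1 to 10 rows; each row is the pose to reach, as a shift and turn from the pose commanded when the call began, along the tool's axes at that moment; what a row does not reach only later rows make up. A row lasts 1/10 s, in which the tool goes at most 50 mm and 8.59 degrees, less where a joint would pass 70% of its speed; a pose out of reach is approached as far as the arm can. A call with a gripper value outside its range is refused whole. "grip" is the closure in counts, from 0 (fully open) to 255 (shut), set as the call begins (left out, the last holds). The fingers move at their own pace and stop on an object; the grip force is fixed at half the most. Time passes only in rows, so rows that repeat a pose let the fingers close. It gives the time, the measured TCP pose, the force, the opening and the grip force at its end, in the units of the state.
- ctrl.read_state(): the state, without advancing time (a new reading comes with each control period).
- ctrl.get_image(name): name is "scene" or "side" or "wrist"; returns a dict with "pixels" (384x512x3 uint8, red, green, blue), "fx", "fy", "cx", "cy" (pixels), "extrinsics" (4x4, takes a point from camera to world coordinates); the wrist camera has in their place "mount" (4x4, takes a point from camera to tool coordinates, whose origin is the TCP and whose axes are the flange's). Camera axes: x right, y up, looking along -z (the intrinsics and any distortion apply to the point x, -y, -z); pixel columns grow to the right and rows downward; lengths in mm; the calibration is good to about 2 mm. A picture is of the moment at which its call begins: read the wrist's pose just before it. There is no depth.
- ctrl.finish_job(): hands the job in; it is judged then, once.
The state is a dict: "clock": time; "qpos": joint angles; "qd": joint speeds; "tau": joint torques, N m; "eef_pos": TCP position; "tool_rot": TCP orientation; "force": force on the tool from outside, world axes, zero at the start; "torque": the same for the moment, N m; "width": finger opening in mm; "gripper_force": force on a finger pad.
Only numpy, scipy, OpenCV 4.12 (cv2) and the standard library are available. Lean on these libraries where they do the work, as an engineer would, in place of code of your own. Each camera call takes 0.05 s, during which the arm holds its last target. There are 200 camera calls.

TASK

Of the three identical green canisters one is full and two are short; the counter balance tells which, as only the full one, set on its round pan, tips the red beam past level towards the pan. Finish with the full canister standing on the middle of the pan, holding it down, and both short ones standing on the floor of the orange tray to be refilled. Set every canister down upright without dropping it, and leave everything else on the table where it is.

Things in the scene. Friction and masses are not known exactly. Their poses are not given: they have to be found in the camera images.
- tin_a: one of three identical canisters, loose, upright: green cylinder 64 mm across, 88 mm tall, cream band; aluminium lid 66 mm across, its top 96 mm above the underside; on it a black round knob 26 mm across, 34 mm tall (top at 130 mm). Origin: centre of the underside, z up. Weight hidden: one is full (540-660 g), two are short (240-360 g); the letter tells nothing
- tin_b: one of three identical canisters, loose, upright: green cylinder 64 mm across, 88 mm tall, cream band; aluminium lid 66 mm across, its top 96 mm above the underside; on it a black round knob 26 mm across, 34 mm tall (top at 130 mm). Origin: centre of the underside, z up. Weight hidden: one is full (540-660 g), two are short (240-360 g); the letter tells nothing
- tin_c: one of three identical canisters, loose, upright: green cylinder 64 mm across, 88 mm tall, cream band; aluminium lid 66 mm across, its top 96 mm above the underside; on it a black round knob 26 mm across, 34 mm tall (top at 130 mm). Origin: centre of the underside, z up. Weight hidden: one is full (540-660 g), two are short (240-360 g); the letter tells nothing
- pan_top (a point): centre of the top face of the load pan: level steel disc 124 mm across, 5 mm thick, black mat, no rim. It moves straight up and down: 126 mm above the table when empty (upper stop), 100 with the beam level, 74 at the lower stop. It yields above 3 N, softly (1.5 N more per 26 mm). z up; the beam's pivot is 130 mm away along -y; yaw varies
- beam (a joint): tilt of the red beam in rad: 0 level, positive = load pan down, negative = pan up. Empty about -0.2; settles at -0.2 to -0.09 under a short canister, +0.09 to +0.2 under the full one, within 2 s of letting go. A red pointer at the pivot swings with it before a white dial with a red middle mark
- scale: the balance, fixed: grey base 90 (x) by 220 (y) by 18 mm; origin on the table under the beam's pivot; load pan 130 mm out on its +y side, brass counterweight (68 mm across, top up to 145 mm high) 90 mm out on its -y side. A white dial, 70 mm wide along y, stands at x = -26 mm, its top 155 mm high
- tray_in (a point): centre of the inner floor of the orange tray, 6 mm above the table; floor 188 mm (this point's x) by 248 mm (its y), rim 6 mm thick, 18 mm above the table. The tray is fixed, its yaw varies; two canisters fit side by side along y
- mug: white mug, bystander, 80 mm in diameter, 90 mm tall, upright; origin at the centre of its underside
- bottle: clear bottle with blue cap, bystander, 60 mm in diameter, 170 mm tall, upright; origin at the centre of its underside
- bowl: white bowl, bystander, 120 mm in diameter, 50 mm tall; origin at the centre of its underside
- jar: amber jar with red cap, bystander, 64 mm in diameter, 90 mm tall, upright; origin at the centre of its underside
- spatula: spatula lying flat, bystander; origin under its middle, x along it
- cup: white cup, bystander, 74 mm in diameter, 80 mm tall, upright; origin at the centre of its underside

How it is judged:
By the outcome, as a careful person would: the job done as asked, in the order asked, and still so for the second after the job is handed in, with the robot touching nothing.
It also fails if it takes over 72 s, if anything falls off the work surface, if the arm or the gripper's body presses on something with over 40 N, if the wrist force passes 120 N, or if a joint passes its speed limit or range.

## Working session

There is one attempt and no reset: what is moved stays moved. The work goes in short steps, Python scripts to look and compute and a tool call to move; the robot and the scene stay as the last step left them, time stands still between calls to the robot, and variables do not carry over. Pictures are saved under pics/ and viewed, at most 10 in all, crops included, and the job is handed in when it is done.

Besides the shell and the picture viewer there is one more tool, called after "Call:" by a JSON object that holds its "name" and its "arguments", one argument or row to a line. send_rows: Moves the arm, as the interface text tells. Its arguments: {"type":"object","properties":{"rows":{"type":"array","items":{"type":"array","items":{"type":"array","items":{"type":"number"}}}},"grip":{"type":"number"}},"required":["rows"]}

```bash
ls; mkdir -p pics
python3 - <<'E'
from cell import ctrl
import cv2,numpy as np
s=ctrl.read_state(); print({k:np.round(v,3).tolist() for k,v in s.items()})
for n in("scene","side","wrist"):
    im=ctrl.get_image(n); np.savez(f"pics/{n}0.npz",**im)
    cv2.imwrite(f"pics/{n}0.png",im["pixels"][...,::-1])
    print(n,{k:np.round(v,3).tolist() for k,v in im.items() if k!="pixels"})
E
```

```text
pics
{'clock': 0.0, 'qpos': [-0.066, 0.629, 0.038, 1.518, -0.027, 0.996, -0.02], 'qd': [-0.001, -0.001, 0.0, -0.001, -0.001, -0.002, -0.001], 'tau': [-0.001, -56.341, 1.226, -19.345, 0.011, 0.011, -0.0], 'eef_pos': [649.522, 0.023, 303.009], 'tool_rot': [-3.14, 0.0, 1.571], 'force': [0.608, -0.13, 0.225], 'torque': [0.004, 0.013, -0.012], 'gripper_force': 0.0, 'width': 85.29}
scene {'fx': 411.843, 'fy': 411.843, 'cx': 252.183, 'cy': 183.386, 'extrinsics': [[-0.46, -0.581, 0.672, 1410.565], [0.888, -0.312, 0.338, 445.792], [0.013, 0.752, 0.659, 905.192], [0.0, 0.0, 0.0, 1.0]]}
side {'fx': 377.45, 'fy': 377.45, 'cx': 257.114, 'cy': 189.089, 'extrinsics': [[-1.0, -0.012, -0.028, 552.882], [-0.018, -0.518, 0.855, 1025.684], [-0.024, 0.856, 0.517, 677.812], [0.0, 0.0, 0.0, 1.0]]}
wrist {'fx': 295.497, 'fy': 295.497, 'cx': 251.991, 'cy': 190.718, 'mount': [[-0.0, 0.964, 0.267, 67.199], [1.0, 0.001, -0.0, -0.047], [-0.0, 0.267, -0.964, -69.747], [0.0, 0.0, 0.0, 1.0]]}
```

Run:
```python
import cv2
for n in("scene","side"):
    i=cv2.imread(f"pics/{n}0.png"); i=cv2.resize(i,(800,600),interpolation=cv2.INTER_CUBIC); cv2.imwrite(f"pics/{n}0b.png",i)
```

```text
(no output)
```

View pics/scene0b.png

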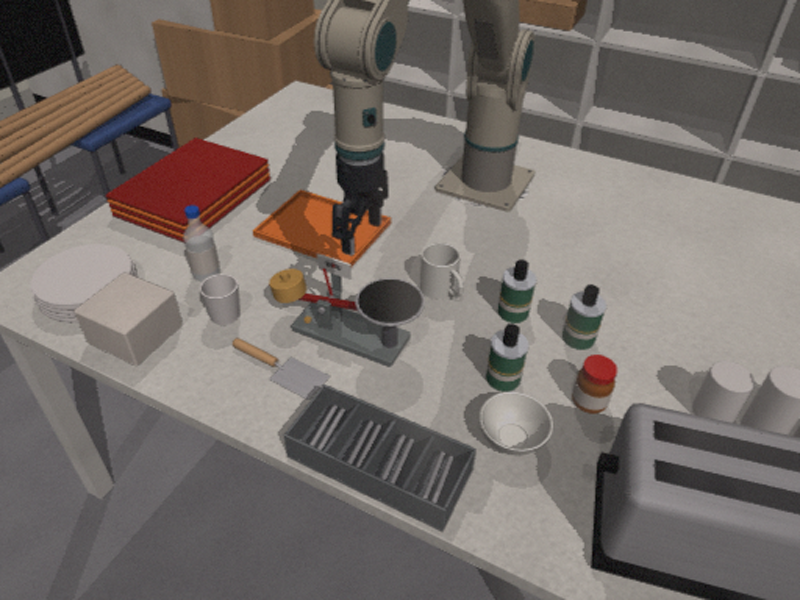

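View pics/side0b.png

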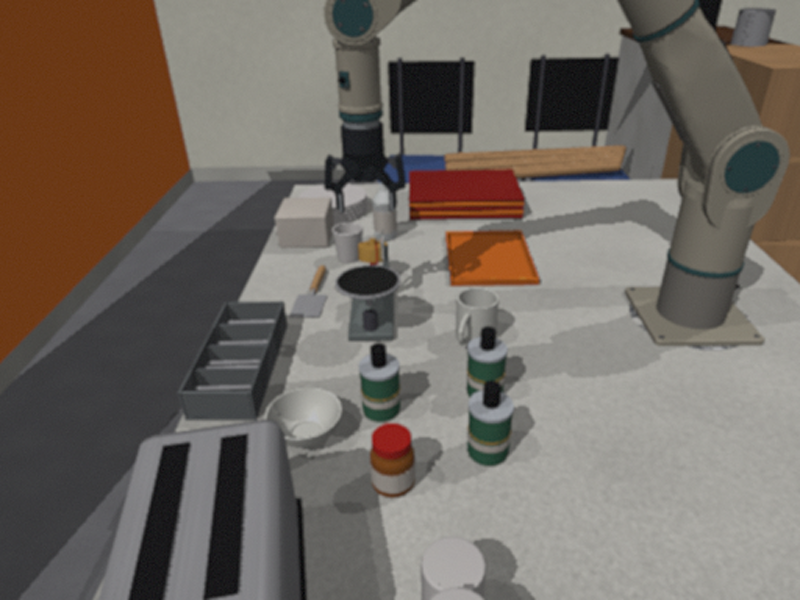

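The scene view shows three canisters (knob tops at about 521,266, 591,291 and 512,331 in the 800x600 picture), with the pan at (389,302) and the tray around (322,227). The side view shows the same three knobs at (487,333), (490,387) and (377,350), with the pan at (367,283).

```bash
cat > h.py <<'E'
import numpy as np, cv2
from cell import ctrl
from scipy.spatial.transform import Rotation as Ro
def pose(s):
    T=np.eye(4);T[:3,:3]=Ro.from_euler('xyz',s['tool_rot']).as_matrix();T[:3,3]=s['eef_pos'];return T
def ray(im,T,uv):
    u,v=uv;d=np.array([(u-im['cx'])/im['fx'],-(v-im['cy'])/im['fy'],-1.]);d=T[:3,:3]@d
    return T[:3,3],d/np.linalg.norm(d)
def plane(im,T,uv,z):
    o,d=ray(im,T,uv);return o+d*(z-o[2])/d[2]
def proj(im,T,P):
    p=(np.asarray(P,float)-T[:3,3])@T[:3,:3];return np.stack([im['cx']-im['fx']*p[...,0]/p[...,2],im['cy']+im['fy']*p[...,1]/p[...,2]],-1)
def tri(rs):
    A=sum(np.eye(3)-np.outer(d,d) for o,d in rs);b=sum((np.eye(3)-np.outer(d,d))@o for o,d in rs);return np.linalg.solve(A,b)
E
python3 - <<'E'
from h import *
S=dict(np.load('pics/scene0.npz'));D=dict(np.load('pics/side0.npz'))
f=lambda im,p:ray(im,im['extrinsics'],np.array(p)*.64)
g=lambda im,p,z:plane(im,im['extrinsics'],np.array(p)*.64,z).round().tolist()
for n,a,b,z in [('k1',(521,265),(488,332),130),('k2',(591,290),(491,387),130),('k3',(512,330),(378,349),130),('k3/..',(512,330),(378,349),130),('pan',(389,302),(367,283),126),('tray',(322,227),(491,257),6),('cw',(288,280),(370,245),130),('bottlecap',(193,211),(384,195),168),('mugrim',(441,258),(477,300),90)]:
    print(n,tri([f(S,a),f(D,b)]).round().tolist(),g(S,a,z),g(D,b,z))
print('tray',[g(S,p,18) for p in[(300,192),(391,222),(344,262),(254,231)]],[g(D,p,18) for p in[(446,233),(528,232),(538,283),(450,283)]])
E
```

```text
k1 [440.0, 230.0, 123.0] [450.0, 232.0, 130.0] [440.0, 237.0, 130.0]
k2 [450.0, 368.0, 124.0] [458.0, 369.0, 130.0] [451.0, 374.0, 130.0]
k3 [618.0, 274.0, 124.0] [625.0, 276.0, 130.0] [617.0, 281.0, 130.0]
k3/.. [618.0, 274.0, 124.0] [625.0, 276.0, 130.0] [617.0, 281.0, 130.0]
pan [650.0, 53.0, 118.0] [658.0, 57.0, 126.0] [649.0, 66.0, 126.0]
tray [373.0, -273.0, -2.0] [385.0, -265.0, 6.0] [373.0, -263.0, 6.0]
cw [660.0, -163.0, 91.0] [697.0, -133.0, 130.0] [653.0, -87.0, 130.0]
bottlecap [630.0, -410.0, 131.0] [646.0, -391.0, 168.0] [630.0, -271.0, 168.0]
mugrim [442.0, 64.0, 81.0] [456.0, 71.0, 90.0] [442.0, 73.0, 90.0]
tray [[299.0, -383.0, 18.0], [304.0, -123.0, 18.0], [486.0, -144.0, 18.0], [486.0, -385.0, 18.0]] [[478.0, -378.0, 18.0], [265.0, -377.0, 18.0], [287.0, -112.0, 18.0], [481.0, -117.0, 18.0]]
```

Call:
{"name": "send_rows", "arguments": {
  "rows": [
    [[5,-2,0,0,0,0],[10,-4.5,-1,0,0,0],[15,-7,-2,0,0,0],[20,-9,-3,0,0,0],[25,-11,-3,0,0,0],[25,-11,-3,0,0,0],[25,-11,-3,0,0,0],[25,-11,-3,0,0,0]]
  ]
}}

```text
clock: 0.95
eef_pos: [539.8, 250.1, 333.7]
tool_rot: [-3.141, 0.001, 1.572]
force: [0.0, -0.9, 0.2]
width: 85.2
gripper_force: 0.0
```

Run:
```python
from h import *
s=ctrl.read_state();T=pose(s);im=ctrl.get_image('wrist');print(s['eef_pos'],s['force'],s['qd'].round(3) if hasattr(s['qd'],'round') else s['qd'])
np.savez('pics/w1.npz',T=T,**im)
w0=dict(np.load('pics/wrist0.npz'))
a=np.vstack([cv2.resize(x[...,::-1],(400,300)) for x in(w0['pixels'],im['pixels'])])
cv2.imwrite('pics/w1.png',a)
C=T@im['mount'];print(proj(im,C,[[445,233,130],[455,371,130],[620,277,130]]).round())
```

```text
[539.78692454 250.13153548 333.71316161] [ 0.02789031 -0.93078395  0.21617111] [ 0.037  0.001  0.031  0.002  0.006 -0.001  0.001]
[[154. 199.]
 [152.  43.]
 [339. 154.]]
```

View pics/w1.png

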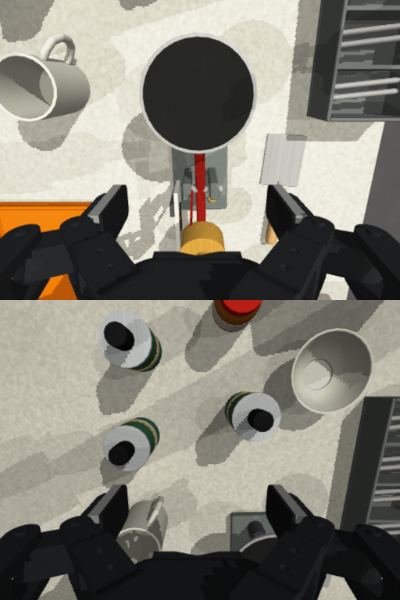

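The lower wrist view shows knob tops near (152,43), (154,199) and (339,154) in full-size pixels, as predicted. The upper view shows the pan disc at about (255,119). Next I fit the knob and pan blobs against their models.

```bash
cat >> h.py <<'E'
from scipy.optimize import least_squares
an=np.linspace(0,2*np.pi,40,endpoint=False)
def blob(im,uv,thr,win):
    m=(im['pixels'].max(2)<thr).astype(np.uint8);w=np.zeros_like(m);u,v=np.array(uv).astype(int)
    w[max(0,v-win):v+win,max(0,u-win):u+win]=1
    n,l,st,c=cv2.connectedComponentsWithStats(m*w)
    k=1+np.argmax(st[1:,4]);return st[k],c[k]
def fit(im,C,p0,r,z0,z1,thr=45,win=30):
    st,c=blob(im,proj(im,C,[*p0,(z0+z1)/2]),thr,win)
    def mod(p,r):
        pts=np.vstack([np.c_[p[0]+r*np.cos(an),p[1]+r*np.sin(an),0*an+z] for z in(z0,z1)])
        M=cv2.moments(cv2.convexHull(proj(im,C,pts).astype(np.float32)));return np.array([M['m10'],M['m01']])/M['m00'],M['m00']
    p=least_squares(lambda p:mod(p,r)[0]-c,p0,diff_step=1e-3).x
    return p.round(1),st.tolist(),round(mod(p,r)[1])
E
python3 - <<'E'
from h import *
w=dict(np.load('pics/w1.npz'));C=w['T']@w['mount']
for p in[(445,233),(455,371),(620,277)]: print(fit(w,C,p,13,96,130))
w=dict(np.load('pics/wrist0.npz'));T=np.eye(4);T[:3,:3]=Ro.from_euler('xyz',[-3.141,0,1.571]).as_matrix();T[:3,3]=[649.5,0,303.0]
C=T@w['mount'];print(fit(w,C,(652,60),60,125.9,126,70,85))
m=cv2.inRange(cv2.cvtColor(w['pixels'],cv2.COLOR_RGB2HSV),(0,150,80),(6,255,255));v,u=np.nonzero(m);print('beam px',u[v<250].mean(),v.min(),v.max())
for a in (200,230,250): print(a,u[v==a].mean() if (v==a).any() else None)
for n in('scene','side'):
    w=dict(np.load(f'pics/{n}0.npz'));C=w['extrinsics']
    for p in[(445,233),(455,371),(620,277)]: print(n,fit(w,C,p,13,96,130,thr=45,win=14))
E
```

```text
(array([441.5, 231.9]), [139, 181, 33, 31, 746], 853)
(array([451.1, 370.3]), [134, 28, 38, 37, 1009], 1156)
(array([618.4, 275.5]), [317, 139, 33, 29, 717], 832)
(array([650.4,  55. ]), [183, 48, 141, 144, 15959], 17441)
beam px 255.46345256609644 197 288
200 255.0
230 256.5
250 253.64285714285714
scene (array([443.8, 230. ]), [329, 167, 8, 12, 81], 114)
scene (array([451.8, 368.4]), [373, 183, 10, 12, 84], 127)
scene (array([620.6, 273.2]), [322, 208, 10, 14, 103], 140)
side (array([439.1, 229.5]), [308, 210, 9, 14, 107], 158)
side (array([448.6, 367.5]), [310, 244, 11, 17, 155], 204)
side (array([617.9, 274.3]), [238, 221, 9, 14, 109], 167)
```

Run:
```python
from h import *
from scipy.optimize import minimize
V=[]
for n in('scene','side'):
    im=ctrl.get_image(n);np.savez(f'pics/{n}1.npz',**im)
    m=cv2.inRange(cv2.cvtColor(im['pixels'],cv2.COLOR_RGB2HSV),(6,180,60),(14,255,255))
    c=proj(im,im['extrinsics'],[380,-262,6]).astype(int);w=np.zeros_like(m);w[c[1]-55:c[1]+55,c[0]-75:c[0]+75]=1
    m=m*w;h=[k for k in cv2.findContours(m,0,2)[0]];h=max(h,key=cv2.contourArea);mm=np.zeros_like(m);cv2.fillPoly(mm,[cv2.convexHull(h)],1)
    print(n,c,cv2.boundingRect(h),cv2.contourArea(h));V.append((im,mm))
def cost(p,vs):
    R=Ro.from_euler('z',p[2]*.01).as_matrix();P=np.array([[a*100,b*130,z] for a in(-1,1) for b in(-1,1) for z in(0,18)])@R.T+[p[0],p[1],0]
    t=0
    for im,m in vs:
        q=cv2.convexHull((proj(im,im['extrinsics'],P)*16).astype(np.int32));k=np.zeros_like(m);cv2.fillPoly(k,[q],1,shift=4);t+=1-(k&m).sum()/(k|m).sum()
    return t
for vs in([V[0]],[V[1]],V):
    r=minimize(cost,[380,-262,0],args=(vs,),method='Nelder-Mead',options=dict(initial_simplex=[[380,-262,0],[395,-262,0],[380,-247,0],[380,-262,15]]));print(r.x.round(1),r.fun)
```

```text
scene [207 144] (162, 122, 83, 47) 2139.0
side [312 164] (286, 147, 58, 35) 1490.5
[ 377.3 -266.1    3.4] 0.10835214446952601
[ 381.5 -274.8   -0.9] 0.09132888660851723
[ 378.6 -265.    -0.8] 0.21714951202685573
```

Call:
{"name": "send_rows", "arguments": {
  "rows": [
    [[-1,-4,1,0,0,0],[-1.9,-8,3,0,0,0],[-1.9,-9.8,6,0,0,0],[-1.9,-9.8,9,0,0,0],[-1.9,-9.8,12,0,0,0],[-1.9,-9.8,14.5,0,0,0],[-1.9,-9.8,16,0,0,0],[-1.9,-9.8,16,0,0,0],[-1.9,-9.8,16,0,0,0]]
  ]
}}

```text
clock: 2.0
eef_pos: [442.7, 230.2, 174.1]
tool_rot: [3.141, 0.0, 1.569]
force: [0.2, -0.3, 0.7]
width: 85.6
gripper_force: 0.0
```

Call:
{"name": "send_rows", "arguments": {
  "rows": [
    [[0,0,0,0,0,0],[0,0,0,0,0,0],[0,0,0,0,0,0],[0,0,0,0,0,0],[0,0,0,0,0,0],[0,0,0,0,0,0],[0,0,0,0,0,0],[0,0,0,0,0,0]]
  ],
  "grip": 255
}}

```text
clock: 2.8
eef_pos: [442.0, 231.2, 174.5]
tool_rot: [3.141, -0.0, 1.571]
force: [-1.4, -0.3, 5.3]
width: 24.5
gripper_force: 58.6
```

Call:
{"name": "send_rows", "arguments": {
  "rows": [
    [[0,0,-1,0,0,0],[0,0,-3,0,0,0],[0,0,-6,0,0,0],[0,0,-9,0,0,0],[0,0,-12,0,0,0],[0,0,-14,0,0,0],[0,0,-15,0,0,0],[0,0,-15,0,0,0],[0,0,-15,0,0,0],[0,0,-15,0,0,0]]
  ]
}}

```text
clock: 3.8
eef_pos: [441.3, 230.7, 322.6]
tool_rot: [-3.139, 0.001, 1.571]
force: [-0.2, -0.7, -2.5]
width: 24.1
gripper_force: 59.3
```

Run:
```python
from h import *
for _ in range(4):
    s=ctrl.read_state();T=pose(s);im=ctrl.get_image('wrist');print(s['force'].round(2),s['torque'].round(3),s['eef_pos'].round(1),s['width'])
```

```text
[-0.17 -0.66 -2.45] [-0.012  0.061  0.045] [441.3 230.7 322.6] 24.12928459533552
[ 0.06 -0.41 -2.62] [ 0.077 -0.003 -0.069] [441.4 230.7 322.7] 24.09477530559639
[-0.33 -0.68 -2.59] [0.029 0.025 0.022] [441.6 230.8 322.8] 24.347163620423842
[-0.19 -1.04 -2.14] [-0.    -0.05  -0.026] [441.7 230.8 323. ] 24.01896112738354
```

Call:
{"name": "send_rows", "arguments": {
  "rows": [
    [[-1,0.2,0,0,0,0],[-3,0.5,0,0,0,0],[-6,1,0,0,0,0],[-9.5,1.4,0,0,0,0],[-13,1.7,0,0,0,0],[-16.5,2,0,0,0,0],[-20,2,0,0,0,0],[-23.5,2,0,0,0,0],[-27,2,0,0,0,0],[-30,2,0,0,0,0]]
  ]
}}

```text
clock: 5.0
eef_pos: [461.4, -71.8, 323.9]
tool_rot: [-3.142, 0.001, 1.569]
force: [0.0, 0.7, -3.0]
width: 24.3
gripper_force: 59.3
```

Call:
{"name": "send_rows", "arguments": {
  "rows": [
    [[-3.5,-0.5,0,0,0,0],[-7,-1.2,0,0,0,0],[-10.5,-2.2,0,0,0,0],[-14,-3.5,0,0,0,0],[-17.5,-4.8,0,0,0,0],[-20.5,-6,0,0,0,0],[-23,-7,0,0,0,0],[-25,-7.5,0,0,0,0],[-25.8,-7.6,0,0,0,0],[-25.8,-7.6,0,0,0,0]]
  ]
}}

```text
clock: 6.0
eef_pos: [385.4, -328.1, 323.8]
tool_rot: [-3.141, 0.0, 1.568]
force: [-0.2, -0.1, -2.8]
width: 24.0
gripper_force: 59.3
```

Run:
```python
from h import *
s=ctrl.read_state();T=pose(s);im=ctrl.get_image('wrist');print(s['force'].round(2),s['eef_pos'].round(1),s['width'],s['clock'])
np.savez('pics/w2.npz',T=T,**im)
sc=ctrl.get_image('scene');si=ctrl.get_image('side')
a=cv2.resize(im['pixels'],(400,300));b=cv2.resize(sc['pixels'],(400,300));c=cv2.resize(si['pixels'][90:282,180:436],(400,300))
cv2.imwrite('pics/w2.png',np.vstack([np.hstack([a,b]),np.hstack([c,0*c])])[...,::-1])
C=T@im['mount'];print(proj(im,C,[[379+a,-267+b,18] for a in(-100,100) for b in(-130,130)]).round().tolist())
```

```text
[-0.25 -0.07 -2.77] [ 385.4 -328.1  323.8] 24.025394302619237 6.0
[[173.0, 214.0], [156.0, -6.0], [322.0, 213.0], [336.0, -7.0]]
```

View pics/w2.png

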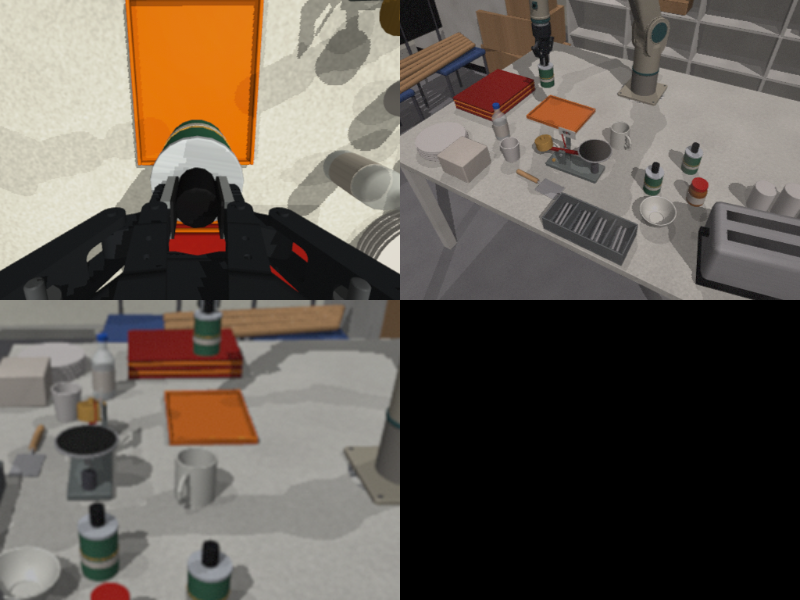

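The wrist view shows the held canister over the tray's far end. The tray's near corners sit at (175,210) and (325,210), matching the prediction within 4 px. The way down is clear, so I lower it.

Call:
{"name": "send_rows", "arguments": {
  "rows": [
    [[0.1,0,1,0,0,0],[0.3,0,3,0,0,0],[0.3,0,6,0,0,0],[0.3,0,9,0,0,0],[0.3,0,11.5,0,0,0],[0.3,0,13,0,0,0],[0.3,0,13.7,0,0,0],[0.3,0,14,0,0,0],[0.3,0,14,0,0,0],[0.3,0,14,0,0,0]]
  ]
}}

```text
clock: 7.15
eef_pos: [386.5, -324.1, 184.6]
tool_rot: [3.14, 0.001, 1.571]
force: [-0.4, -0.1, -2.5]
width: 24.2
gripper_force: 59.3
```

Call:
{"name": "send_rows", "arguments": {
  "rows": [
    [[0,0,0.1,0,0,0],[0,0,0.2,0,0,0],[0,0,0.3,0,0,0],[0,0,0.3,0,0,0]]
  ]
}}

```text
clock: 7.55
eef_pos: [386.0, -324.0, 180.9]
tool_rot: [3.142, -0.0, 1.571]
force: [-0.6, 0.4, -2.8]
width: 24.5
gripper_force: 59.3
```

Call:
{"name": "send_rows", "arguments": {
  "rows": [
    [[0,0,0.1,0,0,0],[0,0,0.1,0,0,0],[0,0,0.1,0,0,0]]
  ]
}}

```text
clock: 7.85
eef_pos: [386.0, -324.1, 180.5]
tool_rot: [3.141, 0.0, 1.571]
force: [-2.4, 0.7, 6.3]
width: 24.2
gripper_force: 60.4
```

Call:
{"name": "send_rows", "arguments": {
  "rows": [
    [[0,0,0,0,0,0],[0,0,0,0,0,0],[0,0,0,0,0,0],[0,0,0,0,0,0],[0,0,0,0,0,0]]
  ],
  "grip": 0
}}

```text
clock: 8.35
eef_pos: [386.0, -324.0, 179.8]
tool_rot: [-3.142, -0.0, 1.571]
force: [-0.6, -0.5, 0.2]
width: 85.3
gripper_force: 0.0
```

Call:
{"name": "send_rows", "arguments": {
  "rows": [
    [[0,0,-2,0,0,0],[0,0,-5,0,0,0],[0,0,-9,0,0,0],[2,1,-12,0,0,0],[6,3,-14,0,0,0],[11,5,-15,0,0,0],[16,7,-15,0,0,0],[21,8,-15,0,0,0],[26,8,-15,0,0,0],[31,8,-15,0,0,0]]
  ]
}}

```text
clock: 9.35
eef_pos: [466.0, -21.1, 330.0]
tool_rot: [3.141, -0.0, 1.571]
force: [0.6, 0.8, 0.4]
width: 85.0
gripper_force: 0.0
```

Call:
{"name": "send_rows", "arguments": {
  "rows": [
    [[4,2,0,0,0,0],[8,4.5,0,0,0,0],[12,6.5,0,0,0,0],[16,8.5,0,0,0,0],[20,11,0,0,0,0],[24,13,0,0,0,0],[27,14.5,0,0,0,0],[28.9,15.2,0,0,0,0],[28.9,15.2,0,0,0,0],[28.9,15.2,0,0,0,0]]
  ]
}}

```text
clock: 10.35
eef_pos: [617.6, 265.2, 329.3]
tool_rot: [-3.14, 0.001, 1.571]
force: [0.2, 0.1, 0.2]
width: 85.5
gripper_force: 0.0
```

Run:
```python
from h import *
s=ctrl.read_state();T=pose(s);im=ctrl.get_image('wrist');print(s['force'].round(2),s['eef_pos'].round(1),s['clock'])
C=T@im['mount']
for p in[(451,370),(618,275)]: print(fit(im,C,p,13,96,130))
```

```text
[0.22 0.08 0.24] [617.6 265.2 329.3] 10.35
(array([451.2, 370.3]), [41, 47, 49, 34, 1236], 1426)
(array([618.6, 275.5]), [241, 155, 26, 30, 625], 725)
```

Call:
{"name": "send_rows", "arguments": {
  "rows": [
    [[1,0.1,2,0,0,0],[1,0.1,5,0,0,0],[1,0.1,9,0,0,0],[1,0.1,12,0,0,0],[1,0.1,14.5,0,0,0],[1,0.1,15.5,0,0,0],[1,0.1,15.5,0,0,0],[1,0.1,15.5,0,0,0]]
  ]
}}

```text
clock: 11.2
eef_pos: [619.8, 275.3, 176.3]
tool_rot: [3.14, -0.001, 1.57]
force: [-0.2, 0.2, 0.2]
width: 85.3
gripper_force: 0.0
```

Call:
{"name": "send_rows", "arguments": {
  "rows": [
    [[0,0,0,0,0,0],[0,0,0,0,0,0],[0,0,0,0,0,0],[0,0,0,0,0,0],[0,0,0,0,0,0],[0,0,0,0,0,0],[0,0,0,0,0,0]]
  ],
  "grip": 255
}}

```text
clock: 11.9
eef_pos: [619.1, 276.0, 175.6]
tool_rot: [3.141, -0.001, 1.571]
force: [-1.4, -0.0, 5.2]
width: 24.2
gripper_force: 59.1
```

Call:
{"name": "send_rows", "arguments": {
  "rows": [
    [[0,0,-1,0,0,0],[0,0,-3,0,0,0],[0,0,-6,0,0,0],[0,0,-9,0,0,0],[0,0,-12,0,0,0],[0,0,-14,0,0,0],[0,0,-15,0,0,0],[0,0,-15,0,0,0],[0,0,-15,0,0,0],[0,0,-15,0,0,0]]
  ]
}}

```text
clock: 12.9
eef_pos: [618.2, 275.5, 323.0]
tool_rot: [-3.138, 0.002, 1.571]
force: [0.4, 0.1, -3.7]
width: 24.3
gripper_force: 59.2
```

Call:
{"name": "send_rows", "arguments": {
  "rows": [
    [[0,0,0,0,0,0],[0,0,0,0,0,0],[0,0,0,0,0,0]]
  ]
}}

```text
clock: 13.2
eef_pos: [618.9, 275.7, 324.4]
tool_rot: [-3.141, 0.0, 1.571]
force: [0.9, -0.6, -2.7]
width: 23.9
gripper_force: 59.2
```

Run:
```python
from h import *
for _ in range(3):
    s=ctrl.read_state();ctrl.get_image('wrist');print(s['force'].round(2),s['eef_pos'].round(1),s['qpos'].round(3))
```

```text
[ 0.87 -0.58 -2.72] [618.9 275.7 324.4] [-0.5    0.654  0.071  1.407 -0.049  1.084 -0.421]
[ 1.03 -0.43 -2.42] [618.9 275.8 324.6] [-0.5    0.653  0.071  1.407 -0.049  1.084 -0.421]
[ 0.44 -0.09 -3.35] [618.9 275.8 324.7] [-0.5    0.653  0.071  1.406 -0.049  1.084 -0.421]
```

Call:
{"name": "send_rows", "arguments": {
  "rows": [
    [[-0.8,-0.5,0,0,0,0],[-2.5,-1.6,0,0,0,0],[-5,-3,0,0,0,0],[-8,-4.8,0,0,0,0],[-11,-6.6,0,0,0,0],[-14,-8.4,0,0,0,0],[-17,-10.2,0,0,0,0],[-20,-12,0,0,0,0],[-23,-13.8,0,0,0,0],[-26,-15.4,0,0,0,0]]
  ]
}}

```text
clock: 14.35
eef_pos: [463.4, 14.2, 325.3]
tool_rot: [3.141, 0.0, 1.571]
force: [0.7, -0.9, -2.7]
width: 23.9
gripper_force: 59.3
```

Call:
{"name": "send_rows", "arguments": {
  "rows": [
    [[-3,-1.2,0,0,0,0],[-6,-2.4,0,0,0,0],[-9,-3.6,0,0,0,0],[-12,-4.8,0,0,0,0],[-15,-6,0,0,0,0],[-18,-7,0,0,0,0],[-20.4,-7.7,0,0,0,0],[-21.7,-8.1,0,0,0,0],[-22,-8.1,0,0,0,0],[-22,-8.1,0,0,0,0]]
  ]
}}

```text
clock: 15.35
eef_pos: [383.7, -204.3, 325.2]
tool_rot: [3.141, -0.0, 1.57]
force: [-0.4, 0.9, -2.9]
width: 24.6
gripper_force: 59.3
```

Call:
{"name": "send_rows", "arguments": {
  "rows": [
    [[0,0,0.1,0,0,0],[0,0,0.1,0,0,0]]
  ]
}}

```text
clock: 15.55
eef_pos: [384.2, -203.1, 323.8]
tool_rot: [-3.141, -0.001, 1.573]
force: [-0.6, 0.1, -4.5]
width: 24.2
gripper_force: 59.3
```

Call:
{"name": "send_rows", "arguments": {
  "rows": [
    [[-0.1,0,1,0,0,0],[-0.2,0,3,0,0,0],[-0.2,0,6,0,0,0],[-0.2,0,9,0,0,0],[-0.2,0,11.5,0,0,0],[-0.2,0,13,0,0,0],[-0.2,0,13.7,0,0,0],[-0.2,0,13.9,0,0,0],[-0.2,0,13.9,0,0,0],[-0.2,0,13.9,0,0,0]]
  ]
}}

```text
clock: 16.55
eef_pos: [384.5, -206.4, 185.5]
tool_rot: [3.14, 0.001, 1.571]
force: [-0.5, 0.6, -3.3]
width: 24.5
gripper_force: 59.3
```

Call:
{"name": "send_rows", "arguments": {
  "rows": [
    [[0,0,0.1,0,0,0],[0,0,0.2,0,0,0],[0,0,0.3,0,0,0],[0,0,0.3,0,0,0]]
  ]
}}

```text
clock: 16.95
eef_pos: [383.9, -206.2, 181.9]
tool_rot: [3.142, -0.0, 1.571]
force: [1.0, -0.2, -4.0]
width: 24.3
gripper_force: 59.3
```

Call:
{"name": "send_rows", "arguments": {
  "rows": [
    [[0,0,0.1,0,0,0],[0,0,0.1,0,0,0],[0,0,0.1,0,0,0]]
  ]
}}

```text
clock: 17.25
eef_pos: [383.9, -206.2, 181.5]
tool_rot: [3.141, 0.0, 1.571]
force: [-1.5, 0.2, 5.7]
width: 24.3
gripper_force: 60.8
```

Call:
{"name": "send_rows", "arguments": {
  "rows": [
    [[0,0,0,0,0,0],[0,0,0,0,0,0],[0,0,0,0,0,0],[0,0,0,0,0,0],[0,0,0,0,0,0]]
  ],
  "grip": 0
}}

```text
clock: 17.75
eef_pos: [384.0, -206.2, 180.9]
tool_rot: [3.142, -0.0, 1.571]
force: [-0.1, -0.7, -0.3]
width: 85.5
gripper_force: 0.0
```

Call:
{"name": "send_rows", "arguments": {
  "rows": [
    [[0,0,-2,0,0,0],[0,0,-5,0,0,0],[0,0,-9,0,0,0],[2,1,-12,0,0,0],[6,3,-14,0,0,0],[11,5,-15,0,0,0],[16,7,-15,0,0,0],[20,8,-15,0,0,0],[24,8,-15,0,0,0],[28,8,-15,0,0,0]]
  ]
}}

```text
clock: 18.75
eef_pos: [463.8, 75.8, 330.8]
tool_rot: [-3.142, -0.0, 1.572]
force: [0.1, -0.3, 0.7]
width: 85.7
gripper_force: 0.0
```

Call:
{"name": "send_rows", "arguments": {
  "rows": [
    [[4,0,0,0,0,0],[8,0,0,0,0,0],[12,0,0,0,0,0],[16,0,0,0,0,0],[20,-0.5,0,0,0,0],[24,-1,0,0,0,0],[27,-1.3,0,0,0,0],[29,-1.3,0,0,0,0],[29.6,-1.3,0,0,0,0],[29.6,-1.3,0,0,0,0]]
  ]
}}

```text
clock: 19.75
eef_pos: [450.7, 370.0, 330.5]
tool_rot: [-3.141, 0.001, 1.572]
force: [-0.4, -1.0, -0.0]
width: 85.6
gripper_force: 0.0
```

Run:
```python
from h import *
ctrl.get_image('side')
s=ctrl.read_state();T=pose(s);im=ctrl.get_image('wrist');print(s['force'].round(2),s['eef_pos'].round(1),s['clock'])
C=T@im['mount'];print(fit(im,C,(451,370),13,96,130))
```

```text
[-0.68 -0.62 -0.77] [451.1 368.7 330.6] 19.8
(array([450.6, 370.7]), [239, 163, 26, 30, 632], 727)
```

Call:
{"name": "send_rows", "arguments": {
  "rows": [
    [[0.1,0,2,0,0,0],[0.1,0,5,0,0,0],[0.1,0,9,0,0,0],[0.1,0,12,0,0,0],[0.1,0,14.5,0,0,0],[0.1,0,15.5,0,0,0],[0.1,0,15.5,0,0,0],[0.1,0,15.5,0,0,0]]
  ]
}}

```text
clock: 20.65
eef_pos: [451.8, 370.6, 177.0]
tool_rot: [3.14, -0.001, 1.57]
force: [0.7, 0.3, 0.2]
width: 85.3
gripper_force: 0.0
```

Call:
{"name": "send_rows", "arguments": {
  "rows": [
    [[0,0,0,0,0,0],[0,0,0,0,0,0],[0,0,0,0,0,0],[0,0,0,0,0,0],[0,0,0,0,0,0],[0,0,0,0,0,0],[0,0,0,0,0,0]]
  ],
  "grip": 255
}}

```text
clock: 21.35
eef_pos: [450.9, 371.0, 176.6]
tool_rot: [3.141, -0.0, 1.571]
force: [-1.8, -1.3, 5.3]
width: 24.4
gripper_force: 58.6
```

Call:
{"name": "send_rows", "arguments": {
  "rows": [
    [[0,0,-1,0,0,0],[0,0,-3,0,0,0],[0,0,-6,0,0,0],[0,0,-9,0,0,0],[0,0,-12,0,0,0],[0,0,-14.5,0,0,0],[0,0,-17,0,0,0],[0,0,-18,0,0,0],[0,0,-18,0,0,0],[0,0,-18,0,0,0]]
  ]
}}

```text
clock: 22.35
eef_pos: [450.3, 370.2, 354.5]
tool_rot: [-3.139, 0.002, 1.571]
force: [-0.5, -0.7, -5.9]
width: 23.9
gripper_force: 59.7
```

Call:
{"name": "send_rows", "arguments": {
  "rows": [
    [[0,0,0,0,0,0],[0,0,0,0,0,0]]
  ]
}}

```text
clock: 22.55
eef_pos: [450.5, 370.4, 354.5]
tool_rot: [-3.14, 0.002, 1.571]
force: [0.1, 0.4, -5.4]
width: 24.2
gripper_force: 59.7
```

Call:
{"name": "send_rows", "arguments": {
  "rows": [
    [[-0.8,0.5,0,0,0,0],[-2.5,1.6,0,0,0,0],[-5,3.2,0,0,0,0],[-8,5.1,0,0,0,0],[-11,7,0,0,0,0],[-14,9,0,0,0,0],[-17,10.9,0,0,0,0],[-20,12.8,0,0,0,0],[-22,14,0,0,0,0],[-24,15.3,0,0,0,0]]
  ]
}}

```text
clock: 23.55
eef_pos: [604.5, 128.2, 355.4]
tool_rot: [-3.141, 0.001, 1.569]
force: [-0.5, 0.3, -6.0]
width: 24.5
gripper_force: 59.6
```

Run:
```python
from h import *
ctrl.get_image('side');ctrl.get_image('side')
s=ctrl.read_state();T=pose(s);im=ctrl.get_image('wrist');print(s['force'].round(2),s['eef_pos'].round(1),s['clock'])
np.savez('pics/w3.npz',T=T,**im);C=T@im['mount']
q=im['pixels'][...,::-1].copy()
for c,z,r in(((651,55),126,62),((s['eef_pos'][0],s['eef_pos'][1]),178,32)):
    cv2.polylines(q,[proj(im,C,np.c_[c[0]+r*np.cos(an),c[1]+r*np.sin(an),0*an+z]).round().astype(int)],True,(0,255,0))
cv2.imwrite('pics/w3.png',q)
```

```text
[ 0.42 -1.82 -5.29] [606.1 124.4 355.5] 23.65
```

View pics/w3.png

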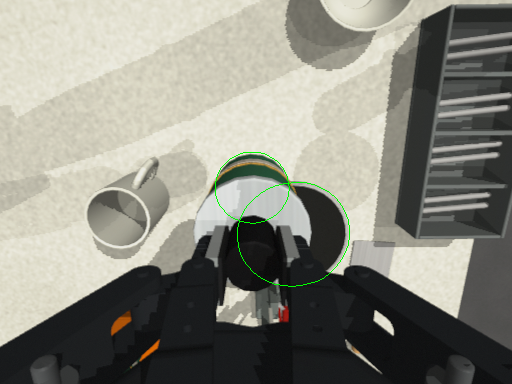

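The predicted pan circle fits the visible pan rim (right edge near (348,235)), and the canister hangs upright. I carry on to the pan.

Call:
{"name": "send_rows", "arguments": {
  "rows": [
    [[-1.5,1,0,0,0,0],[-3.5,2.2,0,0,0,0],[-5.3,3.4,0,0,0,0],[-6.5,4.2,0,0,0,0],[-7,4.5,1,0,0,0],[-7,4.5,2.5,0,0,0],[-7,4.5,3.5,0,0,0],[-7,4.5,4,0,0,0],[-7,4.5,4,0,0,0],[-7,4.5,4,0,0,0]]
  ]
}}

```text
clock: 24.7
eef_pos: [649.1, 61.3, 316.2]
tool_rot: [3.141, -0.0, 1.571]
force: [0.6, 0.2, -5.4]
width: 24.1
gripper_force: 59.8
```

Call:
{"name": "send_rows", "arguments": {
  "rows": [
    [[-0.3,0.1,0,0,0,0],[-0.6,0.2,0,0,0,0],[-0.6,0.2,0.5,0,0,0],[-0.6,0.2,1,0,0,0],[-0.6,0.2,1.2,0,0,0],[-0.6,0.2,1.4,0,0,0],[-0.6,0.2,1.6,0,0,0],[-0.6,0.2,1.8,0,0,0],[-0.6,0.2,2,0,0,0],[-0.6,0.2,2.2,0,0,0]]
  ]
}}

```text
clock: 25.7
eef_pos: [650.9, 54.9, 294.0]
tool_rot: [-3.142, -0.0, 1.571]
force: [-2.4, 0.2, -1.5]
width: 24.2
gripper_force: 60.2
```

Call:
{"name": "send_rows", "arguments": {
  "rows": [
    [[0,0,0.3,0,0,0],[0,0,0.6,0,0,0],[0,0,0.9,0,0,0],[0,0,1.2,0,0,0],[0,0,1.5,0,0,0],[0,0,1.8,0,0,0],[0,0,2.1,0,0,0],[0,0,2.4,0,0,0],[0,0,2.4,0,0,0],[0,0,2.4,0,0,0]]
  ]
}}

```text
clock: 26.7
eef_pos: [651.0, 54.8, 269.8]
tool_rot: [-3.142, -0.0, 1.571]
force: [-2.8, 0.9, -2.2]
width: 24.2
gripper_force: 60.3
```

Call:
{"name": "send_rows", "arguments": {
  "rows": [
    [[0,0,0.2,0,0,0],[0,0,0.4,0,0,0],[0,0,0.6,0,0,0],[0,0,0.8,0,0,0],[0,0,0.8,0,0,0],[0,0,0.8,0,0,0]]
  ]
}}

```text
clock: 27.3
eef_pos: [651.0, 54.8, 261.8]
tool_rot: [3.142, -0.0, 1.571]
force: [-3.5, 1.1, -0.9]
width: 23.8
gripper_force: 60.4
```

Call:
{"name": "send_rows", "arguments": {
  "rows": [
    [[0,0,0.1,0,0,0],[0,0,0.2,0,0,0],[0,0,0.3,0,0,0],[0,0,0.4,0,0,0],[0,0,0.4,0,0,0],[0,0,0.4,0,0,0]]
  ]
}}

```text
clock: 27.9
eef_pos: [651.0, 54.8, 257.9]
tool_rot: [3.142, -0.0, 1.571]
force: [-2.1, -0.0, -0.2]
width: 24.3
gripper_force: 60.4
```

Run:
```python
from h import *
for _ in range(4):
    s=ctrl.read_state();print(s['force'].round(2),s['eef_pos'].round(1),s['clock']); im=ctrl.get_image('side')
sc=ctrl.get_image('scene')
cv2.imwrite('pics/p4.png',np.hstack([cv2.resize(sc['pixels'][110:270,150:310],(400,400)),cv2.resize(im['pixels'][110:238,170:298],(400,400))])[...,::-1])
```

```text
[-2.06 -0.01 -0.18] [651.   54.8 257.9] 27.9
[-1.41 -0.11 -0.19] [651.   54.8 257.9] 27.95
[-1.15  0.94  0.51] [651.   54.8 257.9] 28.0
[-2.57  0.62 -0.28] [651.   54.8 257.9] 28.05
```

View pics/p4.png

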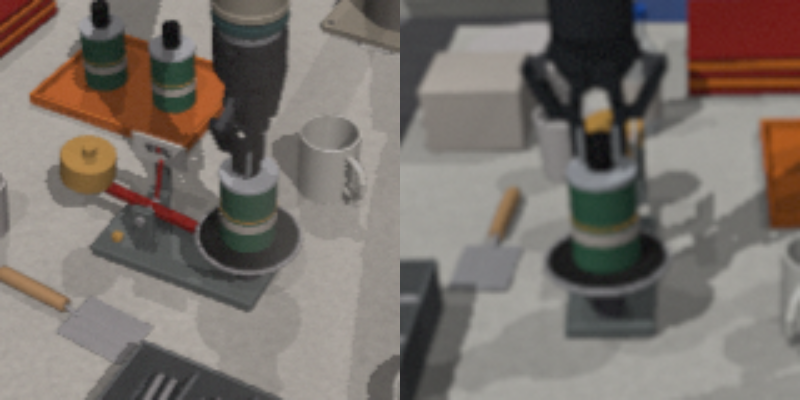

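The canister stands centred on the lowered pan with the beam tipped towards it, and both short ones stand upright in the tray. The wrist force is about zero, so I release.

Call:
{"name": "send_rows", "arguments": {
  "rows": [
    [[0,0,0,0,0,0],[0,0,0,0,0,0],[0,0,0,0,0,0],[0,0,0,0,0,0],[0,0,0,0,0,0],[0,0,0,0,0,0]]
  ],
  "grip": 0
}}

```text
clock: 28.75
eef_pos: [651.1, 54.8, 258.0]
tool_rot: [3.141, -0.0, 1.571]
force: [-0.0, 0.4, 0.4]
width: 85.5
gripper_force: 0.0
```

Call:
{"name": "send_rows", "arguments": {
  "rows": [
    [[0,0,-1,0,0,0],[0,0,-3,0,0,0],[0,0,-6,0,0,0],[0,0,-10,0,0,0],[0,0,-14,0,0,0],[0,0,-16,0,0,0],[0,0,-17,0,0,0],[0,0,-17,0,0,0],[0,0,-17,0,0,0],[0,0,-17,0,0,0]]
  ]
}}

```text
clock: 29.75
eef_pos: [650.4, 54.8, 426.0]
tool_rot: [-3.138, 0.0, 1.571]
force: [1.0, 0.5, 0.0]
width: 85.5
gripper_force: 0.0
```

Call:
{"name": "send_rows", "arguments": {
  "rows": [
    [[0,0,0,0,0,0],[0,0,0,0,0,0],[0,0,0,0,0,0],[0,0,0,0,0,0],[0,0,0,0,0,0],[0,0,0,0,0,0],[0,0,0,0,0,0],[0,0,0,0,0,0],[0,0,0,0,0,0],[0,0,0,0,0,0]]
  ]
}}

```text
clock: 30.75
eef_pos: [651.0, 54.8, 427.9]
tool_rot: [3.142, -0.0, 1.571]
force: [-0.5, 0.5, -0.2]
width: 85.3
gripper_force: 0.0
```

Run:
```python
from h import *
s=ctrl.read_state();T=pose(s);w=ctrl.get_image('wrist');print(s['eef_pos'].round(1),s['clock'])
C=T@w['mount'];print(fit(w,C,(651,55),13,177,211,win=35))
im=ctrl.get_image('side')
sc=ctrl.get_image('scene')
cv2.imwrite('pics/p5.png',np.vstack([np.hstack([cv2.resize(sc['pixels'][110:270,150:310],(300,300)),cv2.resize(im['pixels'][110:238,170:298],(300,300))]),cv2.resize(w['pixels'],(600,300))])[...,::-1])
```

```text
[651.   54.8 427.9] 30.75
(array([650.3,  54.9]), [240, 162, 24, 29, 543], 648)
```

View pics/p5.png

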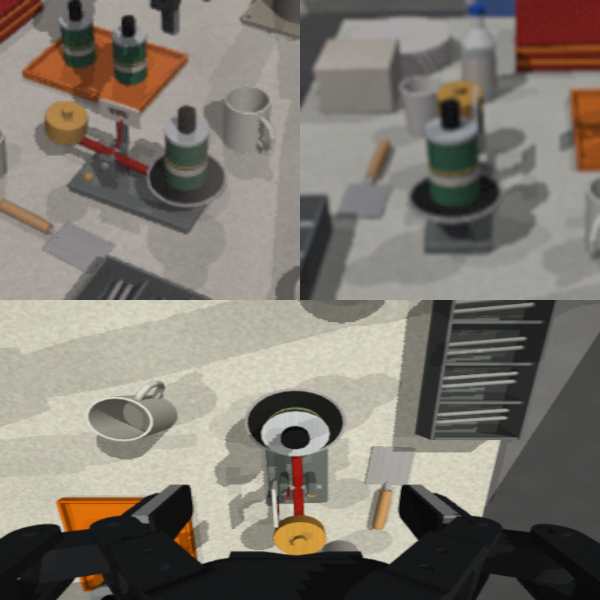

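The full canister stands centred on the pan with the beam tipped towards it and the counterweight up. Both short ones are upright in the tray and nothing else has moved.

```bash
python3 -c "
from cell import ctrl
print(ctrl.finish_job())"
```

```text
the job is handed in; nothing more can be done
None
```

The job is handed in at about 31 s: the full canister stands on the middle of the pan and holds it down past level, both short ones stand upright on the tray floor, and the last pictures show nothing else moved. I picked out the short ones by their weight on lifting, so only the full one went on the balance.

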